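Slide a lapped whetstone home in the drying rack and bar it in

TASK

Put the freshly lapped green whetstone away in the drying rack: with the fingertips only, push it flat along the slats down the empty lane until its end rests against the wooden stop, without letting it touch either aluminium rail on the way, because the soft wet edges chip. Then swing the turn-bar shut across the lane behind it. Do not lift or tip the stone, leave the other things where they are, and take the hand away at the end.

Things in the scene. Friction and masses are not known exactly. Their poses are not given: they have to be found in the camera images.
- rack: Drying rack, fixed to the bench: a duckboard of light wooden slats with aluminium rails. Origin on the bench, under the empty lane's mouth, midway between its rails. -y runs down the lane to the stop, +y back over the loading end, +x to the neighbour lane (away from the robot). Deck flat, 22 mm high, x = -66 to +66, y = -194 to +235 mm. The lane is 80 mm wide (x = -40 to +40 mm).
- stop_face (a point): Middle of the foot of the wooden stop's face at the lane's end, on the deck: x = 0, y = -180, z = 22 mm of the rack. The stop is a cross bar 14 mm thick, 26 mm high above the deck.
- neighbour_lane (a point): Middle of the neighbour lane's mouth, on the deck, x = +79, y = 0 mm of the rack. That lane (x = +60 to +98 mm) holds the slim stone behind its own small bar, which is fixed shut: over x = +68 to +108, y = +6 to +18 mm, up to 16 mm above the deck. Its deck ends at y = +31 mm.
- rail_near: Aluminium rail on the robot's side of the lane, a flat bar 20 mm wide, 8 mm high above the deck, fixed to the rack; its inner face is at x = -40 mm of the rack, it runs from y = -180 to +22 mm. Origin at the middle of its underside.
- rail_mid: Aluminium rail between the two lanes, same size (20 x 202 x 8 mm), inner face at x = +40 mm of the rack. Origin at the middle of its underside.
- green_stone: Loose green whetstone, a plain block 60 x 180 x 20 mm (about 0.5 kg). Origin at the centre of its underside, long axis y, thickness z. At the start it lies on the loading end of the deck, in front of the mouth, somewhat off the lane's middle line and askew. Home: 10 mm clear of each rail at best, its far end against the stop, its near end then level with y = 0 of the rack.
- turn_bar (a joint): Angle of the flat steel turn-bar, rad. 0 = shut: straight across the lane (towards rack +x), at its limit; it grows counter-clockwise seen from above, 1.57 = back over the loading end, 3.0 = swung out sideways, away from the lane. It starts swung out (2.4 to 2.95), stays where it is left and takes 1 to 2 N at the knob to move. It goes fully shut only if the stone is within about 6 mm of the stop.
- bar_pivot (a point): Brass pivot of the turn-bar, on top of the near rail's end, at x = -50, y = +12, z = 36 mm of the rack. The bar is 12 mm wide, 6 mm thick (its underside 0.5 mm over the rail, so 8 to 15 mm above the deck) and reaches 65 mm from the pivot.
- bar_knob (a point): Black knob, 14 mm across, standing on a 9 mm stem on the turn-bar 50 mm from the pivot; this point is its middle, 28 mm above the deck; its top is 33 mm above the deck.
- slim_stone: Slim orange-red whetstone, 26 x 150 x 14 mm, lying in the neighbour lane; leave it. Origin at the centre of its underside.
- spray_bottle: Spray bottle, 196 mm high, at the back; leave it. Origin at the centre of its underside.
- enamel_cup: White enamel cup, 76 mm high, near the front right corner of the bench; leave it. Origin at the centre of its underside.
- scrub_brush: Wooden scrubbing brush, 156 mm long, behind the stone holder; leave it. Origin at the centre of its underside.
- brown_stone: Brown whetstone, 64 x 200 x 24 mm, behind the stone holder; leave it. Origin at the centre of its underside.
- tape: Roll of masking tape, 89 mm across, 24 mm high, at the back; leave it. Origin at the centre of its underside.

How it is judged (in metres and radians):
On the way, in this order (a step that is already met when the one before it is completed fails the run):
1. the green stone is pushed home against the stop, the turn-bar still open (y of green_stone in the frame of rack below -0.085 m and value of joint turn_bar above 0.5 rad), for 0.1 s.
2. the turn-bar is swung shut behind the stone (value of joint turn_bar below 0.12 rad), for 0.2 s.
At the end, for the whole second after the job is handed in: The green stone lies flat and at rest between the two rails with its end within 6 mm of the stop, and the turn-bar is shut across the lane (within 0.12 rad) (y of green_stone in the frame of rack below -0.084 m and x of green_stone in the frame of rack between -0.0105 and 0.0105 m and z of green_stone in the frame of rack below 0.026 m and linear speed of green_stone below 0.01 m/s and value of joint turn_bar below 0.12 rad); the robot touches nothing.
It fails at once if the green stone touches the near rail (contact force between green_stone and rail_near above 0.2 N).
It fails at once if the green stone touches the middle rail (contact force between green_stone and rail_mid above 0.2 N).
It fails at once if the green stone is lifted or tipped off the deck (z of green_stone in the frame of rack above 0.032 m or angle between green_stone's own z axis and vertical above 0.12 rad).
It fails at once if another thing is moved by more than 20 mm (distance of any of slim_stone, spray_bottle, enamel_cup, scrub_brush, brown_stone, tape from where it was at the start of the episode above 0.02 m).
It also fails if it takes over 72 s, if anything falls off the work surface, if the arm or the gripper's body presses on something with over 40 N, if the wrist force passes 120 N, or if a joint passes its speed limit or range.

ROBOT

A 6-joint arm with a two-finger parallel gripper is mounted at the origin on a cart in front of the work surface, level with it; the furniture and walls round the work are solid. World frame = base frame: x ahead of the robot, y to its left, z up, the work surface at z = 0. Lengths are in mm, angles in rad, forces in N, time in s.
With the tool pointing down it reaches from about 350 to 775 mm from the base axis. Payload 7.3 kg.
Tool frame: the origin (TCP) lies midway between the tips of the shut fingers; the grasp point (between the pads) lies 19 mm behind it; z points along the fingers, y is the line along which they close (so a half turn about z gives the same grasp; the last joint's range is limited). The gripper opens to 92 mm and grips with 3 to 60 N. Pads are 19 mm wide; open, the fingers measure 130 mm over their backs; the gripper's body (75 mm by 190 mm) begins 47 mm behind the grasp point.
Start: joints at [1.078, 0.342, 1.524, -0, 1.275, -0.146], TCP at [178.429, 493.769, 226.741] pointing down, gripper open.
Joint ranges: [-2.53, 2.53], [-0.77, 2.02], [0.04, 2.7], [-1, 4.14], [0.28, 2.66], [-3.11, 3.11]. Speed limits (rad/s): [2.57, 2.57, 3.14, 3.14, 3.14, 3.14].

INTERFACE

Orientations are given as [roll, pitch, yaw] about the fixed x, y, z axes, in that order (R = Rz(yaw) Ry(pitch) Rx(roll)).
In Python, from plant import readout, vision, order, models gives the robot as it stands. The module is installed in compiled form; this text tells all that it offers.
- The arm moves only by the tool step_arm, never from a script. Its argument "series" is text: rows parted by semicolons, each of 7 numbers parted by spaces: the gripper's target within -1 to 1 (shut at 1, half-way at 0, fully open at -1), then the shift along the tool's x, y, z each as a share of 80 mm, from -1 to 1, then the turn, a rotation vector about the tool's x, y, z each as a share of 2 pi rad, from -1 to 1. In form: jaw x y z ax ay az; .... A call has 1 to 20 rows; each row is the pose to reach, as a shift and turn from the pose commanded when the call began, along the tool's axes at that moment, turning the shorter way round; what a row does not reach only later rows make up. A row lasts 1/10 s, in which the tool goes at most 50 mm and 8.59 degrees, less where a joint would pass 70% of its speed; a pose out of reach is approached as far as the arm can. A call with a number of a shift or a turn outside -1 to 1 is refused whole. A call with a gripper value outside its range is refused whole. The fingers move at their own pace and stop on an object; the grip force is fixed at half the most. Time passes only in rows, so rows that repeat a pose let the fingers close. It gives the time, the measured TCP pose, the force, the opening and the grip force at its end, in the units of the state.
- readout.get_obs(): the state, without advancing time (a new reading comes with each control period).
- vision.capture(name): name is "side" or "top"; returns a dict with "frame" (400x640x3 uint8, red, green, blue), "depth" (400x640 float32, mm along the optical axis (not along the pixel's ray), 0 where there is no reading), "fovy" (degrees; the focal length in pixels is half the picture's height over the tangent of half this angle, whatever the lens; pixels are square), "cx", "cy" (the principal point, pixels), "rvec" (rotation vector, rad) and "tvec" (3), from world to camera coordinates, as OpenCV has them. Camera axes: x right, y down, z forward; pixel columns grow to the right and rows downward; lengths in mm; the calibration is good to about 2 mm. A picture is of the moment at which its call begins.
- order.close_job(): hands the job in; it is judged then, once.
Trained networks look in a picture, given as the dict that the camera call returned (one of the last four; its "shot" number tells which), for a name from the list of things; names that differ only in an ending like _2 or _b are one class to them, and where a whole thing is asked for, a point or a joint stands for the part that bears it (a point fixed in the world has none). Each returns a list of dicts, best first, with "p" (0 to 1); they miss things now and then, are a little off and sometimes report something else, mostly with a low value. They report only what shows in the picture. A call takes as long as a camera call.
- models.look_for(picture, thing): "position" ([column, row] in pixels, amid what is visible of it).
- models.pinpoint(picture, thing): "position" ([column, row] in pixels: a listed point, or the origin of a listed thing).
The state is a dict: "time": time; "joint_positions": joint angles; "dq": joint speeds; "tau": joint torques, N m; "tool_pos": TCP position; "tcp_rot": TCP orientation; "contact_force": force on the tool from outside, world axes, zero at the start; "moment": the same for the moment, N m; "grip_width": finger opening in mm; "finger_force": force on a finger pad.
Only numpy, scipy, OpenCV 4.12 (cv2) and the standard library are available. Lean on these libraries where they do the work, as an engineer would, in place of code of your own. Each camera call takes 0.05 s, during which the arm holds its last target. There are 200 camera calls.

## Working session

There is one attempt and no reset: what is moved stays moved. The work goes in short steps, Python scripts to look and compute and a tool call to move; the robot and the scene stay as the last step left them, time stands still between calls to the robot, and variables do not carry over. Pictures are saved under pics/ and viewed, at most 10 in all, crops included, and the job is handed in when it is done.

Besides the shell and the picture viewer there is one more tool, called as a command line: name --argument value ..., lists and objects as JSON in quotes. step_arm: Moves the arm, as the interface text tells. Shift numbers are shares of 80 mm and turn numbers shares of 2 pi rad, none past 1 either way. Its arguments: {"type":"object","properties":{"series":{"type":"string"}},"required":["series"]}

```bash
mkdir -p pics; cat > h.py <<'E'
import numpy as np, cv2
from plant import readout, vision, order, models
def cam(n):
    c=vision.capture(n); c['n']=n
    f=200/np.tan(np.radians(c['fovy'])/2); c['K']=np.array([[f,0,c['cx']],[0,f,c['cy']],[0,0,1.]])
    c['R']=cv2.Rodrigues(np.array(c['rvec'],float))[0]; c['t']=np.array(c['tvec'],float).reshape(3)
    return c
def save(c,fn): cv2.imwrite('pics/'+fn,c['frame'][:,:,::-1])
def ray(c,p,z):  # pixels -> world at height z
    p=np.atleast_2d(p).astype(float); d=np.c_[p,np.ones(len(p))]@np.linalg.inv(c['K']).T@c['R']
    o=-c['R'].T@c['t']; return o+d*((z-o[2])/d[:,2])[:,None]
def bydepth(c,p):
    u,v=np.round(p).astype(int); z=c['depth'][v,u]
    return c['R'].T@(z*np.linalg.inv(c['K'])@[u,v,1]-c['t'])
def proj(c,P): 
    q=(np.atleast_2d(P)@c['R'].T+c['t'])@c['K'].T; return q[:,:2]/q[:,2:]
E
python3 - <<'E'
from h import *
np.set_printoptions(precision=1,suppress=True)
for n in('top','side'):
    c=cam(n); save(c,n+'0.png'); print(n,-c['R'].T@c['t'])
    for t,z in dict(rack=0,stop_face=22,neighbour_lane=22,rail_near=22,rail_mid=22,green_stone=22,bar_pivot=36,bar_knob=50,slim_stone=22).items():
        r=models.pinpoint(c,t)
        print(t,[(round(x['p'],2),np.array(x['position']),ray(c,x['position'],z)[0],bydepth(c,x['position'])) for x in r[:1]])
print(readout.get_obs())
E
```

```text
top [ 433.1   70.2 1478.3]
rack [(0.96, array([389.4, 219.6]), array([ 534.7, -156.8,    0. ]), array([ 531.8, -151.7,   24.7]))]
stop_face [(0.59, array([445.1, 234.6]), array([ 489.7, -323.7,   22. ]), array([ 488.6, -324.6,   17.6]))]
neighbour_lane [(0.77, array([396.7, 193.2]), array([ 615.1, -176. ,   22. ]), array([ 615.9, -177.2,   20.3]))]
rail_near [(0.75, array([408.6, 240.1]), array([ 471.3, -212. ,   22. ]), array([ 471.4, -211.7,   29.7]))]
rail_mid [(0.9, array([420.8, 206.2]), array([ 575.9, -250.1,   22. ]), array([ 576.2, -249.9,   25.3]))]
green_stone [(0.73, array([346.3, 204.6]), array([577.5, -20.8,  22. ]), array([ 433.1,   70.2, 1478.3]))]
bar_pivot [(0.58, array([382.2, 237.3]), array([ 478.3, -129.4,   36. ]), array([ 479.4, -129.6,   29.9]))]
bar_knob [(0.74, array([380.3, 232.5]), array([ 492.1, -121.7,   50. ]), array([ 494.2, -122.7,   36.1]))]
slim_stone [(0.83, array([427.5, 204.2]), array([ 582.4, -270.7,   22. ]), array([ 581.5, -268.8,   36.9]))]
side [ 517.9 1168.8  940.4]
rack [(0.72, array([331.5, 185.9]), array([ 540.7, -143.6,    0. ]), array([
[... 570 characters left out ...]
pivot [(0.44, array([345. , 178.9]), array([ 493.6, -137. ,   36. ]), array([ 493.7, -129.5,   40.8]))]
bar_knob [(0.7, array([253.2, 190.5]), array([799.4, -38.2,  50. ]), array([809. , -77.2,  23.3]))]
slim_stone [(0.45, array([319., 160.]), array([ 591.3, -278.6,   22. ]), array([ 589.8, -249.7,   40.4]))]
{'time': 1.0, 'joint_positions': array([ 1.1,  0.3,  1.5, -0. ,  1.3, -0.1]), 'dq': array([-0., -0., -0., -0.,  0., -0.]), 'tau': array([ -0. , -43.1, -24.4,   0.1,   0. ,   0. ]), 'tool_pos': array([178.5, 493.8, 226.8]), 'tcp_rot': array([3.1, 0. , 2.8]), 'contact_force': array([-0.1, -0.2,  0.3]), 'moment': array([ 0.,  0., -0.]), 'finger_force': 0.0, 'grip_width': 91.87145249906119}
```

```bash
python3 - <<'E'
import cv2
a=cv2.imread('pics/top0.png')[140:290,290:490]; cv2.imwrite('pics/a.png',cv2.resize(a,None,fx=4,fy=4,interpolation=cv2.INTER_CUBIC))
E
```

```text
(no output)
```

View pics/a.png

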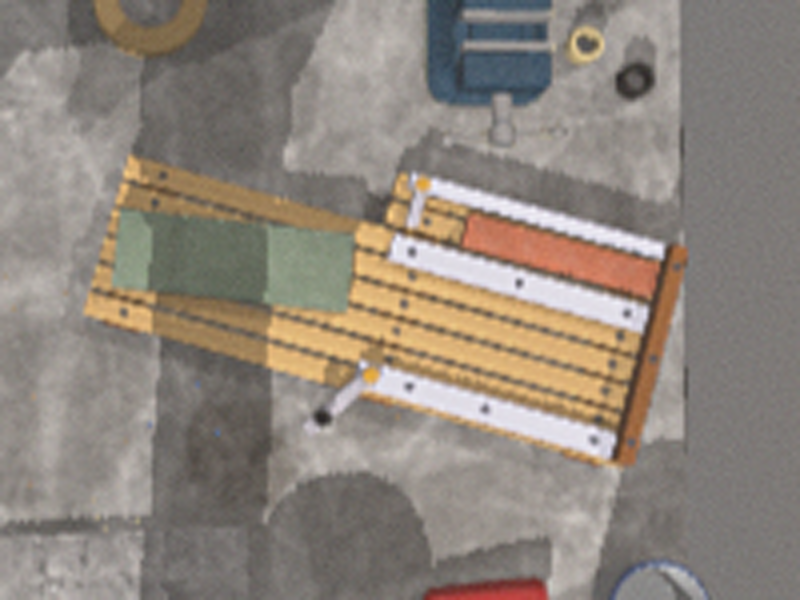

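View pics/side0.png

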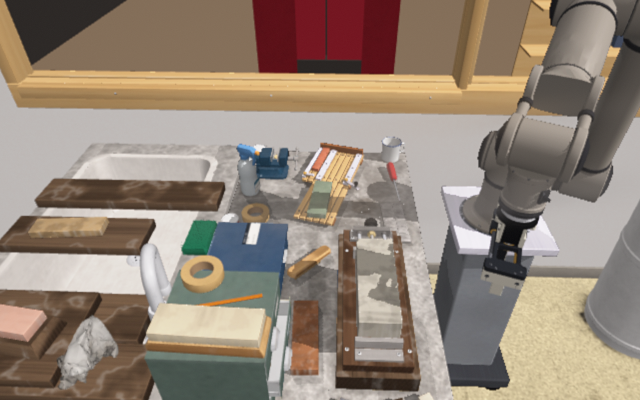

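```bash
cat >> h.py <<'E'
def stone(c,z=42):
    f=cv2.cvtColor(c['frame'],cv2.COLOR_RGB2HSV).astype(int); m=((f[...,0]>40)&(f[...,0]<85)&(f[...,1]>30)).astype(np.uint8)
    n,l,s,_=cv2.connectedComponentsWithStats(m)
    v,u=np.nonzero(m); P=ray(c,np.c_[u,v],z); ok=(abs(P[:,0]-560)<100)&(P[:,1]>-400)&(P[:,1]<120)
    k=np.bincount(l[v[ok],u[ok]]).argmax(); v,u=np.nonzero(l==k); P=ray(c,np.c_[u,v],z)[:,:2]
    b=cv2.minAreaRect(P.astype(np.float32)); L=np.array(b[1])
    M=P.mean(0); w,V=np.linalg.eigh(np.cov((P-M).T)); a=V[:,1]; a=a*np.sign(a[1])
    return np.array(b[0]),M,L,np.arctan2(-a[0],a[1]),np.sqrt(12*w)
E
python3 - <<'E'
from h import *
from scipy.optimize import least_squares
np.set_printoptions(precision=2,suppress=True)
c=cam('top')
o=[((371,376),(-50,12,42)),((390,259),(40,22,30)),((396,233),(60,22,30)),((650,305),(60,-180,30)),((641,332),(40,-180,30)),((618,435),(-40,-180,30)),((612,459),(-60,-180,30)),((130,156),(66,235,22)),((86,314),(-66,235,22)),
((622,462),(-66,-180,48))]
px=np.array([((a+.5)/4-.5+290,(b+.5)/4-.5+140) for (a,b),_ in o]); L=np.array([x for _,x in o],float)
def T(q,L):
    s,k=np.sin(q[2]),np.cos(q[2]); return np.c_[q[0]+k*L[:,0]-s*L[:,1],q[1]+s*L[:,0]+k*L[:,1],L[:,2]]
r=least_squares(lambda q:(proj(c,T(q,L))-px).ravel(),[535,-157,-.25],loss='soft_l1',x_scale=[1,1,.01])
print(r.x); print((proj(c,T(r.x,L))-px)*3)
q=r.x; np.save('rack.npy',q)
for C in(c,cam('side')):
  ce,M,Ls,a,e=stone(C); k,s=np.cos(q[2]),np.sin(q[2]); 
  for p in(ce,M): print(C['n'],p,np.array([[k,s],[-s,k]])@(p-q[:2]))
  print(Ls,'yaw rel',a-q[2],e)
kn=ray(c,[[(321.5)/4-.5+290,416.5/4-.5+140]],55)[0]; print('knob',kn,np.array([[k,s],[-s,k]])@(kn[:2]-q[:2]))
for t in('spray_bottle','tape','enamel_cup'):
    x=models.look_for(c,t)[0]; print(t,x['p'],bydepth(c,x['position']))
ob=readout.get_obs(); print(ob['tool_pos'],ob['tcp_rot'])
# height map: max height near
d=c['depth']; v,u=np.nonzero(d); P=(np.c_[u,v,np.ones(len(u))]@np.linalg.inv(c['K']).T*d[v,u][:,None]-c['t'])@c['R']
l=(P[:,:2]-q[:2])@np.array([[k,-s],[s,k]])
for y in range(-40,300,40): print(y,[int(P[(abs(l[:,1]-y)<20)&(abs(l[:,0]-x)<12),2].max(initial=-1)) for x in range(-150,180,25)])
E
```

```text
[ 534.86 -155.26   -0.26]
[[ 1.61 -0.51]
 [-0.84  0.01]
 [-0.27  0.76]
 [ 0.88  0.68]
 [ 2.8  -0.68]
 [ 0.62 -1.89]
 [ 0.22 -0.75]
 [ 0.06 -2.31]
 [-2.08  2.12]
 [-3.98  2.92]]
top [575.92 -24.32] [  5.69 137.1 ]
top [575.15 -29.45] [  6.28 131.95]
[177.83  57.93] yaw rel 0.1567911204042559 [ 56.54 184.33]
side [571.06 -75.06] [14.16 86.85]
side [571.34 -78.27] [15.26 83.82]
[70.21 53.48] yaw rel -0.0061959874617921185 [55.14 62.64]
knob [458.33 -90.    55.  ] [-90.84  43.17]
spray_bottle 0.65 [788.13 -79.32 193.05]
tape 0.59 [793.52  19.6   29.13]
enamel_cup 0.77 [ 312.73 -355.61    7.42]
[178.43 493.77 226.73] [3.14 0.   2.79]
-40 [9, 7, 8, 25, 40, 31, 28, 30, 38, 43, 38, 11, 78, 89]
0 [9, 9, 12, 37, 45, 29, 33, 31, 40, 42, 42, 51, 57, 98]
40 [12, 10, 60, 51, 42, 28, 49, 47, 50, 27, 34, 11, 9, 16]
80 [10, 8, 8, 29, 31, 46, 50, 49, 49, 18, 7, 10, 9, 8]
120 [7, 7, 7, 23, 31, 48, 49, 50, 40, 21, 10, 9, 10, 9]
160 [10, 8, 10, 27, 31, 48, 49, 47, 30, 23, 10, 8, 11, 8]
200 [11, 10, 10, 27, 44, 50, 49, 48, 32, 25, 8, 8, 22, 30]
240 [9, 11, 8, 25, 27, 50, 49, 45, 26, 18, 13, 8, 32, 33]
280 [53, 9, 8, 9, 14, 11, 8, 10, 7, 8, 12, 9, 34, 31]
```

```bash
cat >> h.py <<'E'
def rk():
    q=np.load('rack.npy'); k,s=np.cos(q[2]),np.sin(q[2]); return q,np.array([[k,s],[-s,k]])
def where():
    o=readout.get_obs(); q,A=rk(); p=o['tool_pos']; y=o['tcp_rot'][2]
    print('t',round(o['time'],2),'rack xyz',np.round([*(A@(p[:2]-q[:2])),p[2]],2),'yaw err',round(y-q[2]-np.pi/2,4),'F',np.round(o['contact_force'],1),'w',round(o['grip_width'],1))
E
python3 - <<'E'
from h import *
print(np.load('rack.npy'),readout.get_obs()['tcp_rot']); where(); q,A=rk(); y=readout.get_obs()['tcp_rot'][2]
print((q[2]+np.pi/2-y)/2/np.pi)
E
```

```text
[ 5.34860934e+02 -1.55259215e+02 -2.62392559e-01] [3.14151356e+00 9.82502068e-06 2.79478663e+00]
t 1.25 rack xyz [-512.59  534.36  226.73] yaw err 1.4864 F [-0.2  0.9 -0.8] w 91.6
-0.2365651798007756
```

step_arm --series "-1 -1 -0.63 0 0 0 0; -1 -1 -0.63 0 0 0 0; -1 -1 -0.63 0 0 0 0"

```text
time: 1.55
tool_pos: [238.8, 416.1, 226.8]
tcp_rot: [-3.14, 0.001, 2.791]
contact_force: [-0.3, 1.3, -0.3]
grip_width: 91.9
finger_force: 0.0
```

step_arm --series "-1 -1 -0.63 0 0 0 0; -1 -1 -0.63 0 0 0 0; -1 -1 -0.63 0 0 0 0"

```text
time: 1.85
tool_pos: [297.1, 341.8, 226.9]
tcp_rot: [-3.141, 0.001, 2.79]
contact_force: [0.1, 1.9, 0.3]
grip_width: 91.7
finger_force: 0.0
```

step_arm --series "-1 -1 -0.63 0 0 0 0; -1 -1 -0.63 0 0 0 0; -1 -1 -0.63 0 0 0 0"

```text
time: 2.15
tool_pos: [355.2, 267.6, 226.9]
tcp_rot: [-3.142, 0.001, 2.79]
contact_force: [-0.7, -0.3, 0.4]
grip_width: 91.9
finger_force: 0.0
```

step_arm --series "-1 -1 -0.63 0 0 0 0; -1 -1 -0.63 0 0 0 0; -1 -1 -0.63 0 0 0 0"

```text
time: 2.45
tool_pos: [413.3, 193.3, 226.7]
tcp_rot: [3.142, 0.001, 2.791]
contact_force: [-0.0, -0.2, 0.3]
grip_width: 91.6
finger_force: 0.0
```

step_arm --series "-1 -1 -0.63 0 0 0 0.2366; -1 -1 -0.63 0 0 0 0.2366; -1 -1 -0.63 0 0 0 0.2366; -1 -1 -0.63 0 0 0 0.2366; -1 -1 -0.63 0 0 0 0.2366; -1 -1 -0.63 0 0 0 0.2366; -1 -1 -0.63 0 0 0 0.2366; -1 -1 -0.63 0 0 0 0.2366; -1 -1 -0.63 0 0 0 0.2366; -1 -1 -0.63 0 0 0 0.2366; -1 -1 -0.63 0 0 0 0.2366; -1 -1 -0.63 0 0 0 0.2366; -1 -1 -0.63 0 0 0 0.2366"

```text
time: 3.75
tool_pos: [468.8, 121.5, 226.7]
tcp_rot: [-3.141, -0.0, 1.311]
contact_force: [0.0, 0.0, 0.0]
grip_width: 91.7
finger_force: 0.0
```

```bash
python3 -c "
from h import *
where()"
```

```text
t 3.75 rack xyz [-135.61  250.14  226.74] yaw err 0.0031 F [0. 0. 0.] w 91.7
```

step_arm --series "-1 -0.7 0.9 0.5 0 0 0; -1 -0.7 0.9 0.5 0 0 0; -1 -0.7 0.9 0.5 0 0 0; -1 -0.7 0.9 0.5 0 0 0"

```text
time: 4.15
tool_pos: [523.8, 47.6, 185.9]
tcp_rot: [-3.14, -0.0, 1.308]
contact_force: [0.5, 0.8, 0.5]
grip_width: 91.9
finger_force: 0.0
```

step_arm --series "-1 -0.71 0.87 0.8 0 0 0; -1 -0.71 0.87 0.8 0 0 0; -1 -0.71 0.87 0.8 0 0 0; -1 -0.71 0.87 0.8 0 0 0"

```text
time: 4.55
tool_pos: [576.0, -24.7, 122.0]
tcp_rot: [-3.14, -0.0, 1.308]
contact_force: [0.2, 0.5, -0.3]
grip_width: 92.0
finger_force: 0.0
```

```bash
python3 -c "
from h import *
where(); c=cam('top'); save(c,'t1.png'); cv2.imwrite('pics/t1c.png',cv2.resize(c['frame'][140:290,290:490,::-1],None,fx=4,fy=4,interpolation=cv2.INTER_CUBIC))
c=cam('side'); cv2.imwrite('pics/s1c.png',cv2.resize(c['frame'][110:240,240:420,::-1],None,fx=4,fy=4,interpolation=cv2.INTER_CUBIC))"
```

```text
t 4.55 rack xyz [  5.89 136.76 121.98] yaw err -0.0005 F [ 0.2  0.5 -0.3] w 92.0
```

View pics/s1c.png

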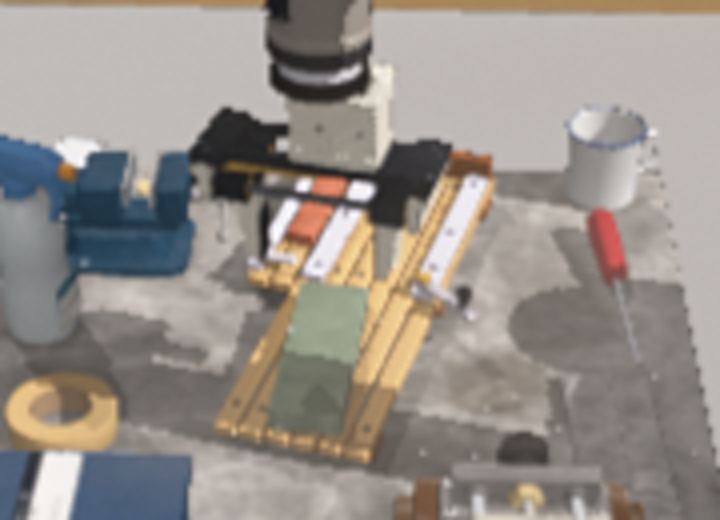

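The gripper hangs over the stone (fingers at about crop px 255,250 and 390,250), the stone below lies askew on the deck, with the knob out at (463,297). Descending.

step_arm --series "-1 0 0 0.4 0 0 0; -1 0 0 0.8 0 0 0; -1 0 0 0.8 0 0 0"

```text
time: 4.95
tool_pos: [573.7, -22.9, 56.8]
tcp_rot: [-3.136, 0.0, 1.31]
contact_force: [-0.4, 0.1, -0.3]
grip_width: 92.2
finger_force: 0.0
```

step_arm --series "-1 0 0 0.2 0 0 0; -1 0 0 0.36 0 0 0; -1 0 0 0.36 0 0 0"

```text
time: 5.25
tool_pos: [575.9, -24.1, 30.0]
tcp_rot: [-3.14, -0.0, 1.309]
contact_force: [-0.0, -0.9, 0.7]
grip_width: 92.2
finger_force: 0.0
```

step_arm --series "0 0 0 0 0 0 0; 0.2 0 0 0 0 0 0; 0.3 0 0 0 0 0 0; 0.4 0 0 0 0 0 0; 0.4 0 0 0 0 0 0; 0.4 0 0 0 0 0 0; 0.4 0 0 0 0 0 0; 0.4 0 0 0 0 0 0"

```text
time: 6.05
tool_pos: [576.9, -25.0, 30.4]
tcp_rot: [3.14, -0.0, 1.308]
contact_force: [-0.1, -0.9, 6.0]
grip_width: 62.0
finger_force: 28.7
```

step_arm --series "0.4 -0.05 -0.02 0 0 0 0; 0.4 -0.1 -0.04 0 0 0 0; 0.4 -0.15 -0.06 0 0 0 0; 0.4 -0.2 -0.07 0 0 0 0; 0.4 -0.24 -0.07 0 0 0 0; 0.4 -0.24 -0.07 0 0 0 0; 0.4 -0.24 -0.07 0 0 0 0"

```text
time: 6.75
tool_pos: [566.4, -41.3, 30.4]
tcp_rot: [3.141, -0.001, 1.308]
contact_force: [1.8, 3.4, 5.9]
grip_width: 62.0
finger_force: 28.4
```

```bash
python3 -c "
from h import *
where(); c=cam('side'); print(stone(c))"
```

```text
t 6.75 rack xyz [  0.95 118.21  30.39] yaw err -0.0006 F [1.8 3.4 5.9] w 62.0
(array([566.48382568, -75.09584045]), array([567.39918152, -76.14833552]), array([50.73814392, 63.5802269 ]), np.float64(0.27577178980678724), array([48.95379061, 57.81367435]))
```

step_arm --series "-1 0 0 0 0 0 0; -1 0 0 0 0 0 0; -1 0 0 0 0 0 0; -1 0 0 0 0 0 0; -1 0 0 0 0 0 0; -1 0 0 -0.4 0 0 0; -1 0 0 -0.8 0 0 0; -1 0 0 -1 0 0 0"

```text
time: 7.6
tool_pos: [567.1, -42.2, 112.4]
tcp_rot: [3.138, -0.0, 1.308]
contact_force: [1.2, -0.5, -0.7]
grip_width: 91.7
finger_force: 0.0
```

step_arm --series "-1 0.6 0 0 0 0 0; -1 1 0 0 0 0 0; -1 1 0 0 0 0 0"

```text
time: 7.9
tool_pos: [587.3, 38.7, 110.0]
tcp_rot: [3.141, -0.001, 1.312]
contact_force: [0.5, -0.2, -0.5]
grip_width: 91.6
finger_force: 0.0
```

step_arm --series "0.2 0.6 0 0 0 0 0; 0.2 1 0 0 0 0 0; 0.2 1 0 0 0 0 0"

```text
time: 8.2
tool_pos: [607.9, 115.6, 109.6]
tcp_rot: [3.141, -0.001, 1.312]
contact_force: [0.3, 0.7, -0.8]
grip_width: 72.6
finger_force: 0.0
```

```bash
python3 - <<'E'
from h import *
where(); q,A=rk(); c=cam('top')
ce,M,L,a,e=stone(c); print(A@(ce-q[:2]),A@(M-q[:2]),L,a-q[2],e)
cv2.imwrite('pics/t2.png',cv2.resize(c['frame'][140:290,290:490,::-1],None,fx=4,fy=4,interpolation=cv2.INTER_CUBIC))
E
```

```text
t 8.2 rack xyz [2.8000e-01 2.8051e+02 1.0962e+02] yaw err 0.0032 F [ 0.3  0.7 -0.8] w 72.6
[ -1.17398802 115.45807416] [  0.20676886 112.03327667] [170.60514832  58.84654617] 0.15167377060457105 [ 55.83836267 162.65796068]
```

View pics/t2.png

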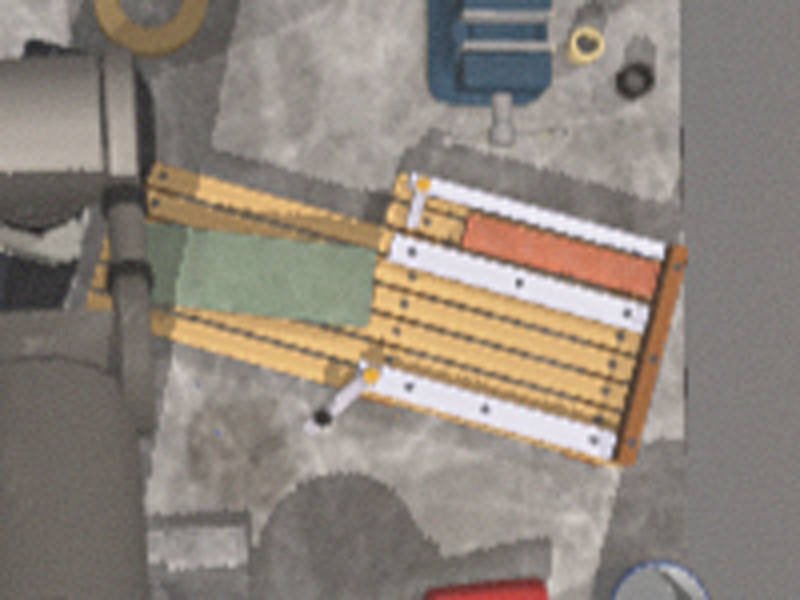

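The picture shows the stone in front of the mouth (front corners at crop px 383,250 and 368,326), still about 0.155 rad askew: the squeeze jammed instead of aligning it. I'll grip it in line with the stone, then rotate it straight.

step_arm --series "-1 -0.6 0 0 0 0 0; -1 -1 0 0 0 0 0; -1 -1 0 0 0 0 0"

```text
time: 8.55
tool_pos: [585.4, 30.4, 109.7]
tcp_rot: [-3.14, 0.002, 1.304]
contact_force: [0.2, 0.2, 0.1]
grip_width: 88.0
finger_force: 0.0
```

step_arm --series "-1 -0.6 0 0 0 0 -0.0247; -1 -1.0 0 0 0 0 -0.0247; -1 -1.0 0 0 0 0 -0.0247; -1 -1.0 0 0 0 0 -0.0247"

```text
time: 8.95
tool_pos: [565.8, -43.0, 110.0]
tcp_rot: [-3.142, -0.0, 1.46]
contact_force: [-0.8, 1.2, -0.4]
grip_width: 91.6
finger_force: 0.0
```

step_arm --series "-1 0 0 0.5 0 0 0; -1 0 0 1 0 0 0; -1 0 0 1 0 0 0; 0 0 0 1 0 0 0; 0.2 0 0 1 0 0 0; 0.4 0 0 1 0 0 0; 0.4 0 0 1 0 0 0; 0.4 0 0 1 0 0 0; 0.4 0 0 1 0 0 0; 0.4 0 0 1 0 0 0"

```text
time: 9.95
tool_pos: [566.5, -42.0, 31.1]
tcp_rot: [3.14, -0.0, 1.463]
contact_force: [-1.6, 0.2, 6.5]
grip_width: 59.8
finger_force: 30.0
```

```bash
python3 -c "
from h import *
where()"
```

```text
t 9.95 rack xyz [  1.2  117.63  31.11] yaw err 0.1551 F [-1.6  0.2  6.5] w 59.8
```

step_arm --series "0.4 0 0 0 0 0 0.005; 0.4 0 0 0 0 0 0.01; 0.4 0 0 0 0 0 0.015; 0.4 0 0 0 0 0 0.02; 0.4 0 0 0 0 0 0.0247; 0.4 0 0 0 0 0 0.0247; 0.4 0 0 0 0 0 0.0247"

```text
time: 10.65
tool_pos: [566.8, -42.4, 31.1]
tcp_rot: [3.139, 0.0, 1.308]
contact_force: [-1.3, -1.2, 6.5]
grip_width: 59.8
finger_force: 30.0
```

```bash
python3 -c "
from h import *
where()"
```

```text
t 10.65 rack xyz [  1.56 117.31  31.13] yaw err -0.0005 F [-1.3 -1.2  6.5] w 59.8
```

step_arm --series "-1 0 0 0 0 0 0; -1 0 0 0 0 0 0; -1 0 0 0 0 0 0; -1 0 0 0 0 0 0; -1 0 0 0 0 0 0; -1 0 0 -0.4 0 0 0; -1 0 0 -0.8 0 0 0; -1 0 0 -1 0 0 0"

```text
time: 11.45
tool_pos: [567.1, -42.1, 112.4]
tcp_rot: [3.138, -0.0, 1.308]
contact_force: [0.7, 0.1, -0.3]
grip_width: 91.1
finger_force: 0.0
```

step_arm --series "0.8 0.6 0 0 0 0 0; 0.8 1 0 0 0 0 0; 0.8 1 0 0 0 0 0"

```text
time: 11.75
tool_pos: [587.4, 38.8, 110.1]
tcp_rot: [3.141, -0.001, 1.312]
contact_force: [-0.0, -0.2, -0.0]
grip_width: 72.1
finger_force: 0.0
```

step_arm --series "0.7 0.6 0 0 0 0 0; 0.7 1 0 0 0 0 0; 0.7 1 0 0 0 0 0; 0.7 1 0 0 0 0 0"

```text
time: 12.15
tool_pos: [607.2, 112.4, 109.4]
tcp_rot: [-3.141, 0.001, 1.31]
contact_force: [1.3, -0.1, -0.1]
grip_width: 40.7
finger_force: 0.0
```

```bash
python3 - <<'E'
from h import *
where(); q,A=rk(); c=cam('top')
ce,M,L,a,e=stone(c); print(A@(ce-q[:2]),A@(M-q[:2]),L,a-q[2],e)
cv2.imwrite('pics/t3.png',cv2.resize(c['frame'][170:270,310:460,::-1],None,fx=5,fy=5,interpolation=cv2.INTER_CUBIC))
E
```

```text
t 12.15 rack xyz [  0.43 277.31 109.44] yaw err 0.0012 F [ 1.3 -0.1 -0.1] w 40.7
[ -0.26430529 117.10045042] [  0.1804091  112.58113715] [173.19749451  56.76095963] -0.013306805806443611 [ 55.74576895 163.97087508]
```

View pics/t3.png

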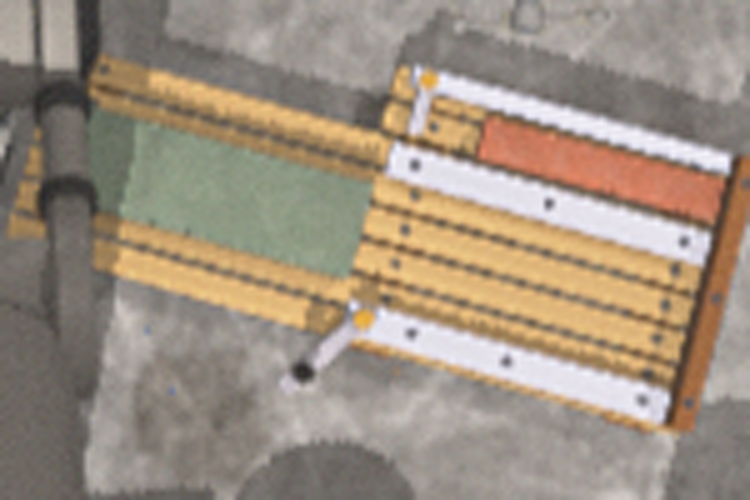

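The stone now lies straight and centred (front corners at crop px 377,182 and 350,277, between the rail ends). I'll lower two part-open fingertips behind it and push.

step_arm --series "0.6 0 0 0.5 0 0 0; 0.6 0 0 1 0 0 0; 0.6 0 0 1 0 0 0; 0.6 0 0 1 0 0 0"

```text
time: 12.6
tool_pos: [607.5, 111.3, 30.2]
tcp_rot: [-3.14, 0.0, 1.307]
contact_force: [0.2, 0.2, 0.9]
grip_width: 18.1
finger_force: 0.0
```

step_arm --series "0.6 -0.2 0 0.01 0 0 0; 0.6 -0.4 0 0.01 0 0 0; 0.6 -0.5 0 0.01 0 0 0; 0.6 -0.6 0 0.01 0 0 0; 0.6 -0.7 0 0.01 0 0 0; 0.6 -0.8 0 0.01 0 0 0; 0.6 -0.9 0 0.01 0 0 0; 0.6 -1 0 0.01 0 0 0; 0.6 -1 0 0.01 0 0 0"

```text
time: 13.5
tool_pos: [586.8, 34.6, 29.4]
tcp_rot: [3.141, 0.0, 1.308]
contact_force: [0.6, -0.8, 0.1]
grip_width: 18.5
finger_force: 0.0
```

```bash
python3 - <<'E'
from h import *
where(); q,A=rk(); c=cam('top')
ce,M,L,a,e=stone(c); print(A@(ce-q[:2]),A@(M-q[:2]),L,a-q[2],e)
E
```

```text
t 13.5 rack xyz [  0.93 196.83  29.36] yaw err -0.0006 F [ 0.6 -0.8  0.1] w 18.5
[-0.49514154 58.40101525] [-0.50627652 57.70959894] [100.80897522  56.93537903] -0.07305445597020727 [55.73432651 96.64447489]
```

```bash
cat >> h.py <<'E'
def prof(c):
    q,A=rk(); f=cv2.cvtColor(c['frame'],cv2.COLOR_RGB2HSV).astype(int)
    v,u=np.nonzero((f[...,0]>40)&(f[...,0]<85)&(f[...,1]>30)); P=(ray(c,np.c_[u,v],42)[:,:2]-q[:2])@A.T
    P=P[(abs(P[:,0])<50)&(abs(P[:,1])<235)]; out=[]
    for y in range(-190,235,8):
        s=P[abs(P[:,1]-y)<4,0]
        if len(s)>5 and np.ptp(s)>50: out.append((y,(s.max()+s.min())/2,np.ptp(s)))
    o=np.array(out); p=np.polyfit(o[:,0],o[:,1],1)
    print('slope(dx/dy)',p[0],'x mid',o[:,1].mean(),'y range',o[0,0],o[-1,0],'front',np.percentile(P[:,1],.5)-1, 'x at front/rear90', np.polyval(p,o[0,0]),np.polyval(p,o[0,0]+180))
E
python3 - <<'E'
from h import *
c=cam('top'); prof(c)
cv2.imwrite('pics/t4.png',cv2.resize(c['frame'][170:270,310:460,::-1],None,fx=5,fy=5,interpolation=cv2.INTER_CUBIC))
E
```

```text
slope(dx/dy) 0.014072216081538552 x mid -0.5151798993922535 y range 10.0 98.0 front 7.830866333441488 x at front/rear90 -1.1343574069799496 1.39864148769699
```

View pics/t4.png

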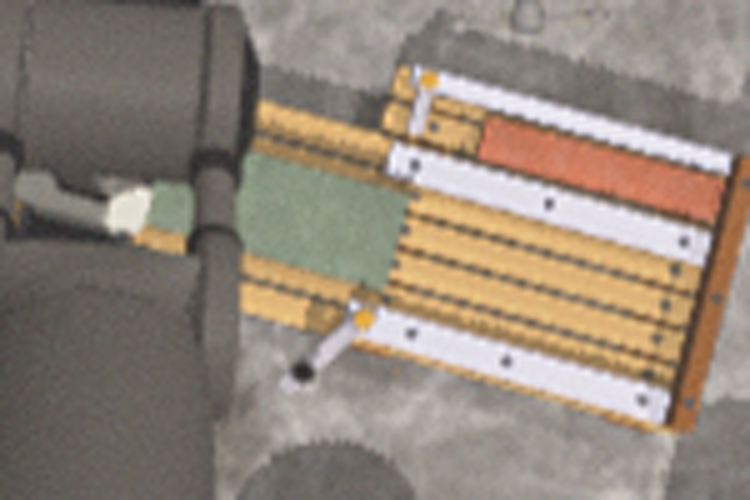

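Stone's front is in the mouth (crop px 412,192 to 388,287), with an even gap to both rails. Continuing.

step_arm --series "0.6 -0.1 0 0 0 0 0; 0.6 -0.2 0 0 0 0 0; 0.6 -0.3 0 0 0 0 0; 0.6 -0.4 0 0 0 0 0; 0.6 -0.5 0 0 0 0 0; 0.6 -0.6 0 0 0 0 0; 0.6 -0.7 0 0 0 0 0; 0.6 -0.8 0 0 0 0 0; 0.6 -0.9 0 0 0 0 0; 0.6 -1 0 0 0 0 0; 0.6 -1 0 0 0 0 0"

```text
time: 14.7
tool_pos: [565.8, -43.4, 29.2]
tcp_rot: [3.142, 0.001, 1.307]
contact_force: [-0.1, 0.9, -0.6]
grip_width: 18.6
finger_force: 0.0
```

```bash
python3 - <<'E'
from h import *
where(); c=cam('top'); prof(c)
E
```

```text
t 14.7 rack xyz [  0.85 116.09  29.21] yaw err -0.0011 F [-0.1  0.9 -0.6] w 18.6
slope(dx/dy) -0.007342041248673669 x mid -0.6204171409686305 y range -70.0 2.0 front -73.89746021078733 x at front/rear90 -0.3561036560163783 -1.6776710807776387
```

step_arm --series "0.6 -0.1 0 0 0 0 0; 0.6 -0.2 0 0 0 0 0; 0.6 -0.3 0 0 0 0 0; 0.6 -0.4 0 0 0 0 0; 0.6 -0.5 0 0 0 0 0; 0.6 -0.6 0 0 0 0 0; 0.6 -0.7 0 0 0 0 0; 0.6 -0.8 0 0 0 0 0; 0.6 -0.9 0 0 0 0 0; 0.6 -1 0 0 0 0 0; 0.6 -1 0 0 0 0 0"

```text
time: 15.85
tool_pos: [544.9, -120.7, 29.2]
tcp_rot: [-3.142, 0.001, 1.307]
contact_force: [0.2, 0.0, 0.2]
grip_width: 18.4
finger_force: 0.0
```

```bash
python3 - <<'E'
from h import *
where(); c=cam('top'); prof(c)
E
```

```text
t 15.85 rack xyz [ 0.7  35.99 29.16] yaw err -0.0011 F [0.2 0.  0.2] w 18.4
slope(dx/dy) -0.02275658052851788 x mid -0.5432726761984445 y range -150.0 -94.0 front -153.75471692177473 x at front/rear90 0.09391157860005706 -4.002272916533162
```

step_arm --series "0.6 -0.06 0 0 0 0 0; 0.6 -0.12 0 0 0 0 0; 0.6 -0.18 0 0 0 0 0; 0.6 -0.23 0 0 0 0 0; 0.6 -0.26 0 0 0 0 0; 0.6 -0.29 0 0 0 0 0; 0.6 -0.29 0 0 0 0 0"

```text
time: 16.6
tool_pos: [539.0, -142.1, 29.0]
tcp_rot: [-3.141, 0.0, 1.308]
contact_force: [-0.3, 0.3, -0.1]
grip_width: 18.3
finger_force: 0.3
```

step_arm --series "0.6 -0.01 0 0 0 0 0; 0.6 -0.02 0 0 0 0 0; 0.6 -0.03 0 0 0 0 0"

```text
time: 16.9
tool_pos: [538.6, -143.6, 29.0]
tcp_rot: [-3.141, -0.001, 1.308]
contact_force: [2.4, 6.8, -0.7]
grip_width: 18.3
finger_force: 3.8
```

```bash
python3 - <<'E'
from h import *
where(); c=cam('top'); prof(c)
E
```

```text
t 16.9 rack xyz [ 0.61 12.24 29.  ] yaw err -0.0003 F [ 2.4  6.8 -0.7] w 18.3
slope(dx/dy) -0.028706398310479074 x mid -0.32447182650184686 y range -174.0 -126.0 front -178.36228808644842 x at front/rear90 0.3644817329496508 -4.802669962936583
```

step_arm --series "0.6 -0.01 0 0 0 0 0; 0.6 -0.02 0 0 0 0 0; 0.6 -0.02 0 0 0 0 0"

```text
time: 17.25
tool_pos: [538.6, -143.6, 29.0]
tcp_rot: [-3.141, -0.003, 1.308]
contact_force: [4.6, 11.3, -0.4]
grip_width: 18.4
finger_force: 5.8
```

The stone is against the stop (12 N, no more travel). Backing off and looking.

step_arm --series "0.6 0.1 0 0 0 0 0; 0.6 0.4 0 0 0 0 0; 0.6 0.4 0 -0.5 0 0 0; 1 0.6 0 -1 0 0 0; 1 1 0 -1 0 0 0; 1 1 0 -1 0 0 0"

```text
time: 17.85
tool_pos: [560.3, -66.1, 110.8]
tcp_rot: [3.138, -0.0, 1.311]
contact_force: [0.4, 0.5, -0.3]
grip_width: 1.4
finger_force: 0.0
```

step_arm --series "1 0.6 0 0 0 0 0; 1 1 0 0 0 0 0; 1 1 0 0 0 0 0; 1 1 0 0 0 0 0"

```text
time: 18.25
tool_pos: [579.4, 8.9, 108.6]
tcp_rot: [-3.141, 0.001, 1.31]
contact_force: [-0.7, -0.1, -0.1]
grip_width: 0.4
finger_force: 0.0
```

```bash
python3 - <<'E'
from h import *
where(); c=cam('top'); prof(c)
cv2.imwrite('pics/t5.png',cv2.resize(c['frame'][170:270,310:460,::-1],None,fx=5,fy=5,interpolation=cv2.INTER_CUBIC))
E
```

```text
t 18.25 rack xyz [  0.49 170.07 108.61] yaw err 0.0014 F [-0.7 -0.1 -0.1] w 0.4
slope(dx/dy) -0.001648823774051224 x mid -0.14058911684063624 y range -174.0 2.0 front -177.60786267647094 x at front/rear90 0.0045073752758715835 -0.2922809040533487
```

View pics/t5.png

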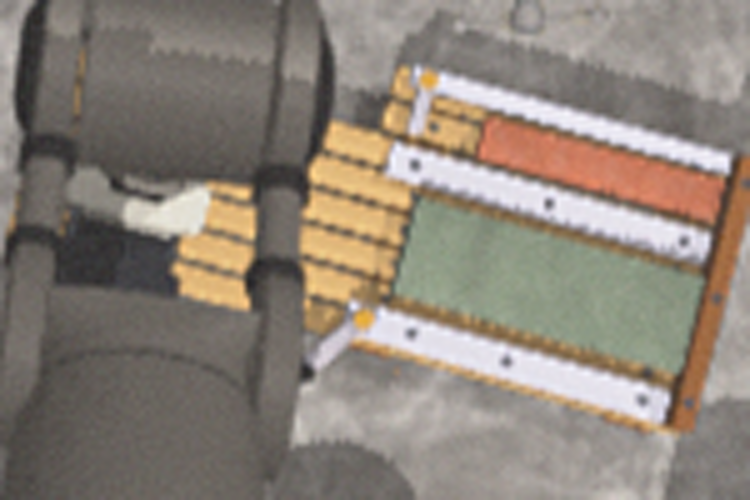

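The stone is home: centred, straight, rear edge at crop px 412,195 to 395,300, front at the stop. Next the knob: I'll take hold of it and swing it round the pivot.

step_arm --series "0 -0.5 -0.5 0 0 0 0; 0 -1 -1 0 0 0 0; 0 -1 -1 0 0 0 0; 0 -1 -1 0 0 0 0"

```text
time: 18.7
tool_pos: [480.2, -49.4, 109.4]
tcp_rot: [-3.141, 0.0, 1.305]
contact_force: [0.3, 0.2, -0.5]
grip_width: 28.1
finger_force: 0.0
```

step_arm --series "0 -0.6 -0.12 0 0 0 0; 0 -0.6 -0.12 0 0 0 0; 0 -0.6 -0.12 0.3 0 0 0; 0 -0.6 -0.12 0.3 0 0 0"

```text
time: 19.1
tool_pos: [459.7, -91.3, 83.5]
tcp_rot: [-3.139, -0.0, 1.307]
contact_force: [-0.3, 0.4, -0.3]
grip_width: 45.9
finger_force: 0.0
```

```bash
python3 - <<'E'
from h import *
where(); c=cam('side')
q,A=rk(); print([(round(x['p'],2),A@(ray(c,x['position'],50)[0][:2]-q[:2])) for x in models.pinpoint(c,'bar_knob')])
cv2.imwrite('pics/s6.png',cv2.resize(c['frame'][130:220,290:420,::-1],None,fx=5,fy=5,interpolation=cv2.INTER_CUBIC))
E
```

```text
t 19.1 rack xyz [-89.22  42.31  83.47] yaw err -0.0014 F [-0.3  0.4 -0.3] w 45.9
[(0.57, array([-51.60162788,  13.19657718])), (0.4, array([-80.8022148,  14.4024123]))]
```

View pics/s6.png

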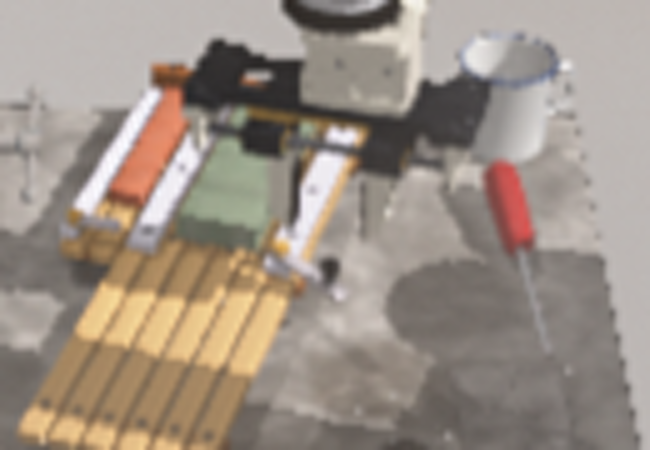

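Knob at crop (328,268), fingertips straddling its column at (290,235) and (372,235). Lower and close.

step_arm --series "0 0 0 0.3 0 0 0; 0 0 0 0.48 0 0 0; 0 0 0 0.48 0 0 0; 0 0 0 0.48 0 0 0; 0.5 0 0 0.48 0 0 0; 1 0 0 0.48 0 0 0; 1 0 0 0.48 0 0 0; 1 0 0 0.48 0 0 0; 1 0 0 0.48 0 0 0; 1 0 0 0.48 0 0 0"

```text
time: 20.2
tool_pos: [458.9, -90.7, 46.8]
tcp_rot: [-3.139, -0.001, 1.308]
contact_force: [-3.8, 2.6, 5.0]
grip_width: 12.1
finger_force: 30.0
```

```bash
python3 - <<'E'
from h import *
where()
q,A=rk(); o=readout.get_obs(); p=A@(o['tool_pos'][:2]-q[:2])
# arc targets relative to current, in shares (tool x=rack y, tool y=rack x), pivot (-50,12)
d=p-[-50,12]; print(np.degrees(np.arctan2(d[1],d[0])),np.hypot(*d))
th0=np.arctan2(d[1],d[0])
for t in np.r_[np.linspace(th0,0,17)]:
    e=50*np.array([np.cos(t)-np.cos(th0),np.sin(t)-np.sin(th0)]); print(round(t,2),np.round(e[::-1]/80,2))
E
```

```text
t 20.2 rack xyz [-90.13  42.66  46.76] yaw err -0.0003 F [-3.8  2.6  5. ] w 12.1
142.6196288998047 50.506727544819626
2.49 [0. 0.]
2.33 [0.07 0.06]
2.18 [0.13 0.14]
2.02 [0.18 0.22]
1.87 [0.22 0.31]
1.71 [0.24 0.41]
1.56 [0.25 0.51]
1.4 [0.24 0.6 ]
1.24 [0.21 0.7 ]
1.09 [0.17 0.79]
0.93 [0.12 0.87]
0.78 [0.06 0.94]
0.62 [-0.02  1.  ]
0.47 [-0.1   1.05]
0.31 [-0.19  1.09]
0.16 [-0.28  1.11]
0.0 [-0.38  1.12]
```

step_arm --series "1 0.04 0.03 0 0 0 0; 1 0.07 0.06 0 0 0 0; 1 0.1 0.1 0 0 0 0; 1 0.13 0.14 0 0 0 0; 1 0.16 0.18 0 0 0 0; 1 0.18 0.22 0 0 0 0; 1 0.18 0.22 0 0 0 0"

```text
time: 20.9
tool_pos: [477.8, -79.3, 46.3]
tcp_rot: [-3.134, -0.003, 1.308]
contact_force: [-6.9, 11.0, 7.9]
grip_width: 12.7
finger_force: 30.0
```

```bash
python3 - <<'E'
from h import *
where(); c=cam('side')
cv2.imwrite('pics/s7.png',cv2.resize(c['frame'][130:220,290:420,::-1],None,fx=5,fy=5,interpolation=cv2.INTER_CUBIC))
E
```

```text
t 20.9 rack xyz [-74.77  58.56  46.33] yaw err -0.0009 F [-6.9 11.   7.9] w 12.7
```

View pics/s7.png

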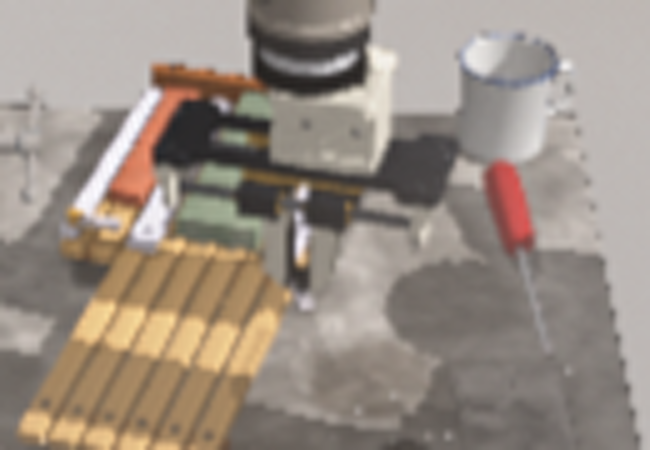

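The bar has turned with the held knob (tip now at crop 303,303). Continuing the arc.

step_arm --series "1 0.04 0.04 0 0 0 0; 1 0.06 0.09 0 0 0 0; 1 0.08 0.14 0 0 0 0; 1 0.09 0.19 0 0 0 0; 1 0.1 0.24 0 0 0 0; 1 0.1 0.29 0 0 0 0; 1 0.09 0.34 0 0 0 0; 1 0.08 0.38 0 0 0 0; 1 0.07 0.43 0 0 0 0; 1 0.05 0.48 0 0 0 0; 1 0.03 0.53 0 0 0 0; 1 0.01 0.57 0 0 0 0; 1 0.01 0.57 0 0 0 0"

```text
time: 22.25
tool_pos: [523.8, -91.9, 46.1]
tcp_rot: [-3.138, -0.002, 1.307]
contact_force: [-1.1, 4.5, 0.6]
grip_width: 12.5
finger_force: 30.0
```

```bash
python3 - <<'E'
from h import *
where(); q,A=rk(); o=readout.get_obs(); print('F rack',A@o['contact_force'][:2], o['moment'])
E
```

```text
t 22.25 rack xyz [-27.14  58.29  46.07] yaw err -0.0011 F [-1.1  4.5  0.6] w 12.5
F rack [-2.2694877   4.03555382] [ 0.60831239  0.52803069 -0.33519399]
```

step_arm --series "1 -0.04 0.05 0 0 0 0; 1 -0.07 0.09 0 0 0 0; 1 -0.1 0.12 0 0 0 0; 1 -0.13 0.16 0 0 0 0; 1 -0.17 0.19 0 0 0 0; 1 -0.21 0.22 0 0 0 0; 1 -0.25 0.25 0 0 0 0; 1 -0.29 0.27 0 0 0 0; 1 -0.34 0.29 0 0 0 0; 1 -0.38 0.31 0 0 0 0; 1 -0.42 0.32 0 0 0 0; 1 -0.47 0.33 0 0 0 0; 1 -0.52 0.33 0 0 0 0; 1 -0.57 0.33 0 0 0 0; 1 -0.57 0.33 0 0 0 0"

```text
time: 23.75
tool_pos: [538.4, -144.2, 46.1]
tcp_rot: [-3.141, -0.0, 1.308]
contact_force: [1.1, 1.7, -6.5]
grip_width: 12.5
finger_force: 30.0
```

```bash
python3 - <<'E'
from h import *
where(); q,A=rk(); o=readout.get_obs(); print('F rack',A@o['contact_force'][:2])
E
```

```text
t 23.75 rack xyz [ 0.54 11.56 46.15] yaw err -0.0004 F [ 1.1  1.7 -6.5] w 12.5
F rack [0.66324113 1.91539692]
```

step_arm --series "1 -0.02 0 0 0 0 0; 1 -0.04 0 0 0 0 0; 1 -0.04 0 0 0 0 0"

```text
time: 24.05
tool_pos: [537.8, -146.8, 46.3]
tcp_rot: [-3.141, -0.001, 1.308]
contact_force: [2.7, 3.6, -9.0]
grip_width: 12.4
finger_force: 30.0
```

step_arm --series "0.3 0 0 0 0 0 0; 0.3 0 0 0 0 0 0; 0.3 0 0 0 0 0 0; 0.3 0 0 -0.3 0 0 0; 0.3 0 0 -0.8 0 0 0; 0.3 0 0 -1 0 0 0; 0.3 0 0 -1 0 0 0"

```text
time: 24.75
tool_pos: [539.5, -148.0, 130.0]
tcp_rot: [3.135, 0.001, 1.308]
contact_force: [0.5, -0.3, -1.0]
grip_width: 32.3
finger_force: 0.0
```

step_arm --series "0.3 0.6 0 0 0 0 0; 0.3 1 0 0 0 0 0; 0.3 1 0 0 0 0 0"

```text
time: 25.05
tool_pos: [558.5, -66.5, 125.7]
tcp_rot: [-3.14, -0.001, 1.312]
contact_force: [-0.1, -1.0, -0.4]
grip_width: 32.0
finger_force: 0.0
```

step_arm --series "0.3 0.6 0 0 0 0 0; 0.3 1 0 0 0 0 0; 0.3 1 0 0 0 0 0; 0.3 1 0 0 0 0 0; 0.3 1 0 0 0 0 0"

```text
time: 25.55
tool_pos: [578.9, 6.3, 126.2]
tcp_rot: [-3.141, 0.001, 1.307]
contact_force: [-0.9, 0.4, 0.5]
grip_width: 32.4
finger_force: 0.0
```

```bash
python3 - <<'E'
from h import *
where(); c=cam('top'); prof(c)
cv2.imwrite('pics/t8.png',cv2.resize(c['frame'][170:270,310:460,::-1],None,fx=5,fy=5,interpolation=cv2.INTER_CUBIC))
E
```

```text
t 25.55 rack xyz [  0.6  167.44 126.17] yaw err -0.001 F [-0.9  0.4  0.5] w 32.4
slope(dx/dy) -0.003021649840514042 x mid -0.2312523151049575 y range -174.0 2.0 front -178.03054295762826 x at front/rear90 0.03465287086027852 -0.509244100432249
```

View pics/t8.png

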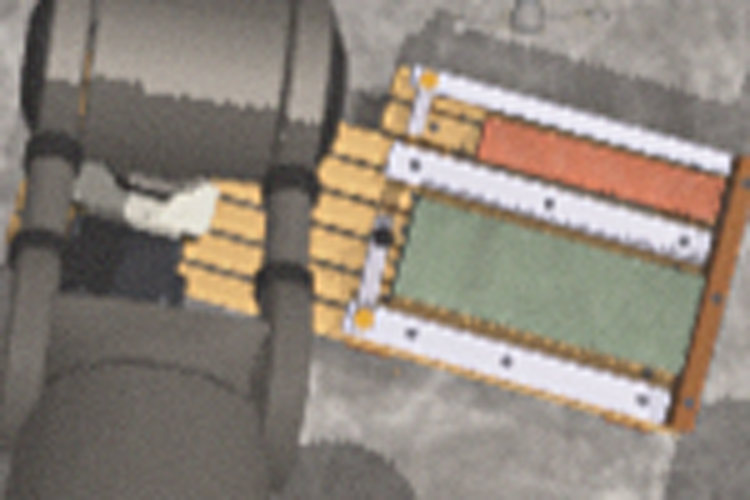

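The bar lies nearly shut (pivot at crop 363,318, knob at 382,235), maybe 0.05 rad short. I'll nudge the knob to its limit with closed fingertips.

step_arm --series "1 -0.6 0 0.4 0 0 0; 1 -0.8 0 0.8 0 0 0; 1 -0.8 0 1 0 0 0; 1 -0.8 0 1 0 0 0"

```text
time: 26.0
tool_pos: [560.5, -55.8, 44.3]
tcp_rot: [-3.136, 0.0, 1.305]
contact_force: [-0.3, -0.7, 0.7]
grip_width: 4.9
finger_force: 0.0
```

step_arm --series "1 -0.3 0 0 0 0 0; 1 -0.6 0 0 0 0 0; 1 -0.7 0 0 0 0 0; 1 -0.75 0 0 0 0 0; 1 -0.8 0 0 0 0 0; 1 -0.83 0 0 0 0 0; 1 -0.83 0 0 0 0 0"

```text
time: 26.7
tool_pos: [545.6, -118.1, 46.8]
tcp_rot: [3.141, -0.0, 1.309]
contact_force: [-0.5, 0.2, 0.1]
grip_width: 0.7
finger_force: 0.0
```

```bash
python3 - <<'E'
from h import *
where()
E
```

```text
t 26.7 rack xyz [ 0.74 38.66 46.82] yaw err 0.0002 F [-0.5  0.2  0.1] w 0.7
```

step_arm --series "1 -0.04 0 0 0 0 0; 1 -0.08 0 0 0 0 0; 1 -0.12 0 0 0 0 0; 1 -0.15 0 0 0 0 0; 1 -0.15 0 0 0 0 0"

```text
time: 27.2
tool_pos: [543.4, -127.3, 46.7]
tcp_rot: [3.141, -0.005, 1.307]
contact_force: [5.4, 14.0, -0.1]
grip_width: 0.4
finger_force: 7.0
```

step_arm --series "1 -0.03 0 0 0 0 0; 1 -0.06 0 0 0 0 0; 1 -0.06 0 0 0 0 0"

```text
time: 27.5
tool_pos: [543.1, -128.2, 46.8]
tcp_rot: [3.141, -0.01, 1.307]
contact_force: [12.2, 30.6, -0.1]
grip_width: 0.2
finger_force: 15.0
```

The bar is hard against its limit. Withdrawing.

step_arm --series "1 0.1 0 0 0 0 0; 1 0.3 0 0 0 0 0; 1 0.5 0 -0.5 0 0 0; 1 0.8 0 -1 0 0 0; 1 1 0 -1 0 0 0; 1 1 0 -1 0 0 0"

```text
time: 28.1
tool_pos: [562.6, -55.7, 127.6]
tcp_rot: [3.139, -0.0, 1.31]
contact_force: [0.3, -0.1, -0.5]
grip_width: 0.5
finger_force: 0.0
```

step_arm --series "1 0.6 0 0 0 0 0; 1 1 0 0 0 0 0; 1 1 0 0 0 0 0; 1 1 0 0 0 0 0; 1 1 0 0 0 0 0"

```text
time: 28.6
tool_pos: [582.0, 18.7, 125.8]
tcp_rot: [-3.14, 0.001, 1.307]
contact_force: [0.1, -0.7, -0.4]
grip_width: 0.3
finger_force: 0.0
```

```bash
python3 - <<'E'
from h import *
where(); c=cam('top'); prof(c); q,A=rk()
f=c['frame'].astype(int).sum(2)
for name,z in(('bar_knob',55),('bar_pivot',42)):
    print(name,[(round(x['p'],2),A@(ray(c,x['position'],z)[0][:2]-q[:2])) for x in models.pinpoint(c,name)[:2]])
u0,v0=proj(c,[*(q[:2]+A.T@[0,12]),55])[0].round().astype(int); w=np.clip(250-f[v0-4:v0+5,u0-4:u0+5],0,None)
V,U=np.mgrid[v0-4:v0+5,u0-4:u0+5]; k=ray(c,[(U*w).sum()/w.sum(),(V*w).sum()/w.sum()],55)[0][:2]; k=A@(k-q[:2]); print('knob',k,'angle',(k[1]-12)/50)
print(order.close_job())
E
```

```text
t 28.6 rack xyz [  0.38 180.21 125.79] yaw err -0.0011 F [ 0.1 -0.7 -0.4] w 0.3
slope(dx/dy) -0.0031809894834317187 x mid -0.3598780132063446 y range -174.0 2.0 front -177.7346429718514 x at front/rear90 -0.07995093866435321 -0.6525290456820626
bar_knob [(0.48, array([-0.74767321, 19.40125903]))]
bar_pivot [(0.44, array([-56.67870455,  21.80015897]))]
knob [-0.28726604 13.46940555] angle 0.029388111041945636
the job is handed in; nothing more can be done
None
```

The job is handed in, verdict not shown: the green stone is against the stop, centred and clear of both rails; the turn-bar is shut behind it (about 0.03 rad by camera) and the hand is clear. I did grip the stone's sides once to straighten it and slid it about 19 mm in an earlier grip, rather than pushing it the whole way.

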